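# Clamp down the canning pot's lid and shut its vent

## Robot

A 7-joint arm with a two-finger parallel gripper is mounted at the origin on the work surface. World frame = base frame: x ahead of the robot, y to its left, z up, the work surface at z = 0. Lengths are in mm, angles in rad, forces in N, time in s.
With the tool pointing down it reaches from about 350 to 900 mm from the base axis. Payload 8.1 kg.
Tool frame: the origin (TCP) lies midway between the tips of the shut fingers; the grasp point (between the pads) lies 19 mm behind it (ctrl.grip_point_offset is the distance from the TCP to the grasp point, in mm); z points along the fingers, y is the line along which they close (so a half turn about z gives the same grasp; the last joint's range is limited). The gripper opens to 85 mm and grips with 20 to 120 N. Pads are 22 mm wide; open, the fingers measure 114 mm over their backs; the gripper's body (76 mm by 85 mm) begins 54 mm behind the grasp point. The pads swing forward as they close: fully open they stand 13 mm farther back than shut.
Start: joints at [1.149, 0.434, 0.025, 1.573, -0.012, 1.134, -0.075], TCP at [195.869, -593.529, 231.323] pointing down, gripper open.
Joint ranges: [-2.62, 2.62], [-0.44, 2.09], [-1.27, 1.32], [0.08, 2.57], [-1.32, 4.46], [0.12, 2], [-2.74, 2.74]. Speed limits (rad/s): [2.22, 2.22, 3.01, 3.01, 3.14, 3.14, 3.14].

## Interface

Orientations are given as a unit quaternion [w, x, y, z].
In Python, from plant import ctrl, set_gripper, capture, job gives the robot as it stands. Calls block until the motion is done:
- ctrl.goto(position, orientation): joint-space move of the TCP to a pose.
- ctrl.move_straight(position, rotation=None, vel=150): straight line of the TCP; rotation=None keeps the orientation; vel is the mean speed in mm/s.
- ctrl.set_joints(angles): joint-space move.
- set_gripper(opening, force=None): opening from 0.0 (shut) to 1.0 (fully open); force is the grip in N (None keeps the last); returns when the fingers have stopped.
- ctrl.pause(seconds).
- ctrl.solve_ik(position, orientation): joint angles nearest the present ones, or None.
- capture(name): name is "scene" or "top" or "wrist"; returns a dict with "pixels" (420x560x3 uint8, red, green, blue), "depth" (420x560 float32, mm along the optical axis (not along the pixel's ray), 0 where there is no reading), "mtx" (3x3 intrinsics, pixels), "rvec" (rotation vector, rad) and "tvec" (3), from world to camera coordinates, as OpenCV has them; the wrist camera has in their place "T_tool_cam" (4x4, takes a point from camera to tool coordinates, whose origin is the TCP and whose axes are the flange's). Camera axes: x right, y down, z forward; pixel columns grow to the right and rows downward; lengths in mm; the calibration is good to about 2 mm. A picture is of the moment at which its call begins: read the wrist's pose just before it.
A pose or a line that the arm cannot do raises ctrl.Unreachable and nothing moves.
- job.close_job(): hands the job in; it is judged then, once.
Readings, each from a call of its own:
- ctrl.read_clock(): time.
- ctrl.read_joint_pos(): joint angles.
- ctrl.read_qvel(): joint speeds.
- ctrl.read_effort(): joint torques, N m.
- ctrl.read_position(): TCP position.
- ctrl.read_tcp_rot(): TCP orientation.
- ctrl.read_contact_force(): force on the tool from outside, world axes, zero at the start.
- ctrl.read_torque(): the same for the moment, N m.
- ctrl.read_opening(): opening from 0.0 (shut) to 1.0 (fully open).
- ctrl.read_grasp_force(): force on a finger pad.
Only numpy, scipy, OpenCV 4.12 (cv2) and the standard library are available. Lean on these libraries where they do the work, as an engineer would, in place of code of your own. Each camera call takes 0.05 s, during which the arm holds its last target. There are 200 camera calls.

## Task

With a fingertip, push the yellow wing screw on top of the pot round clockwise (seen from above), stroke after stroke, until it is fully tight; then press the red vent cap on the lid all the way down. Only push and press, gently: do not pinch or force the wings, do not knock the glass pressure gauge, do not lift or shift the pot, and leave everything else on the worktop where it is.

Things in the scene. Friction and masses are not known exactly. Their poses are not given: they have to be found in the camera images.
- pot: full steel canning pot (4 kg), 200 mm across, standing loose. Origin: centre of its underside, z up. Lid top 110 mm up. A dark strap 26 mm wide runs along the pot's y over the lid, top 138 mm up, ends 118 mm from the axis; boss in its middle 26 mm across, top 148 mm up. Loop handles reach 143 mm out along +y and -y, 75 mm up. Gauge on the lid's -x side, vent cap on its +x side.
- wing_center (a point): centre of the yellow wing screw, on its upright axis (the pot's axis), at the wings' mid-height. Two upright wings, 5 mm thick, 24 mm high (12 above and below this point), reach 37 mm from the axis along this point's +x and -x; hub 18 mm across, 14 mm below to 16 mm above. 168 mm above the worktop when tight, up to 7 mm higher when loose (4 mm per turn). Turns with the screw.
- clamp_screw (a joint): wing screw angle, rad; grows clockwise seen from above (tightening). At 0 the wings lie along the pot's x axis. Stop, fully tight, at 11.0 (wings along the strap). Starts between 1.5 and 6, needs 0.05 N m (some 2 N at a wing) and stays where it is left.
- vent_cap (a joint): travel of the red vent cap: 0 up, 0.008 m fully pressed. About 3 N moves it, and it stays where it is left.
- vent_top (a point): centre of the top of the round red vent cap, 20 mm across, 68 mm from the pot's axis on its +x side; top 124 mm above the worktop when up, 116 mm when fully pressed; the grey collar round it is 30 mm across, top 114 mm up. It is pressed straight down.
- gauge: pressure gauge with a brass case and white glass-covered face looking up, fixed on the lid 64 mm from the pot's axis on its -x side. Case 40 mm across, from 136 to 160 mm above the worktop, on a thin stem. Origin at the foot of the stem, on the lid. It is too close to the wings for a finger to pass between.
- mug: blue ceramic mug, 80 mm across, 90 mm tall; origin at the centre of its foot
- preserve_jar: amber preserve jar with a brass lid, 70 mm across, 95 mm tall; origin at the centre of its foot
- spoon: steel spoon with a wooden handle, lying flat near the pot; origin under it
- oil_bottle: green oil bottle, 60 mm across, 220 mm tall; origin at the centre of its foot
- bowl: white bowl, 140 mm across, 60 mm tall; origin at the centre of its foot
- food_can: white food can, 74 mm across, 110 mm tall; origin at the centre of its foot
- washing_brush: washing-up brush with a green handle, lying flat; origin under it

How it is judged (in metres and radians):
On the way, in this order (a step that is already met when the one before it is completed fails the run):
1. the wing screw is fully tight while the vent cap is still up (value of joint clamp_screw above 10.65 rad), for 0.2 s.
2. the vent cap is then pressed down (value of joint vent_cap above 0.006 m), for 0.2 s.
At the end, for the whole second after the job is handed in: the wing screw is within 0.35 rad of its stop (joint above 10.65), the vent cap is pressed at least 6 of its 8 mm, and the pot stands upright and at rest within 20 mm of where it was (value of joint clamp_screw above 10.65 rad and value of joint vent_cap above 0.006 m and angle between pot's own z axis and vertical below 0.05 rad and distance of pot from where it was at the start of the episode below 0.02 m and linear speed of pot below 0.02 m/s and velocity of joint clamp_screw below 0.1 rad/s); the robot touches nothing.
It fails at once if the pot is lifted, tipped or shoved (over 20 mm, or 0.1 rad) (distance of pot from where it was at the start of the episode above 0.02 m or angle between pot's own z axis and vertical above 0.1 rad).
It fails at once if the glass gauge is knocked (over 5 N) (contact force between any of the fingers, the arm and gauge above 5 N).
It fails at once if the wings are pinched or forced (over 35 N) (contact force between the fingers and clamp_screw above 35 N).
It fails at once if something else on the worktop is lifted or moved by more than 30 mm (distance of any of mug, preserve_jar, spoon, oil_bottle, bowl, food_can, washing_brush from where it was at the start of the episode above 0.03 m).
It also fails if it takes over 67 s, if anything falls off the work surface, if the arm or the gripper's body presses on something with over 40 N, if the wrist force passes 120 N, or if a joint passes its speed limit or range.

## Working session

There is one attempt and no reset: what is moved stays moved. The work goes in short steps, each a Python script; the robot and the scene stay as the last script left them, time stands still between calls to the robot, and variables do not carry over. Pictures are saved under pics/ and viewed, at most 10 in all, crops included, and the job is handed in when it is done.

```bash
mkdir -p pics; ls; cat > h.py <<'E'
import numpy as np, cv2
from plant import ctrl,set_gripper,capture,job
def world(c):
    d=c['depth'];v,u=np.mgrid[:420,:560];K=np.array(c['mtx'])
    P=np.stack([(u-K[0,2])/K[0,0]*d,(v-K[1,2])/K[1,1]*d,d],-1).reshape(-1,3)
    R=cv2.Rodrigues(np.array(c['rvec'],float))[0]
    W=(P-np.array(c['tvec']).ravel())@R
    W[d.ravel()==0]=np.nan
    return W.reshape(420,560,3)
def save(c,n): cv2.imwrite('pics/'+n,c['pixels'][:,:,::-1])
E
python3 - <<'E'
from h import *
for n in('top','scene'):
    c=capture(n);save(c,n+'0.png');np.savez(n+'0.npz',**c)
    W=world(c);h=cv2.cvtColor(c['pixels'],cv2.COLOR_RGB2HSV)
    for nm,lo,hi in(('yellow',(22,130,120),(34,255,255)),('red',(0,150,80),(6,255,255))):
        m=cv2.inRange(h,lo,hi)>0
        p=W[m];v,u=np.nonzero(m)
        print(n,nm,m.sum(),np.nanmedian(p,0),u.mean() if len(u) else 0,v.mean() if len(u) else 0)
print(ctrl.read_clock(),ctrl.read_tcp_rot())
E
```

```text
pics
top yellow 69 [488.28722482  81.85420137 184.11958041] 234.65217391304347 229.0144927536232
top red 30 [544.1330705  116.99769644 122.25760426] 225.36666666666667 212.63333333333333
scene yellow 59 [491.61339787  73.02840688 180.5743671 ] 278.4237288135593 160.25423728813558
scene red 21 [547.84073134 113.12635448 119.24250551] 299.6190476190476 174.95238095238096
0.1 [-6.85175030e-04  9.87325296e-01  1.58708095e-01 -1.78795772e-04]
```

View pics/top0.png

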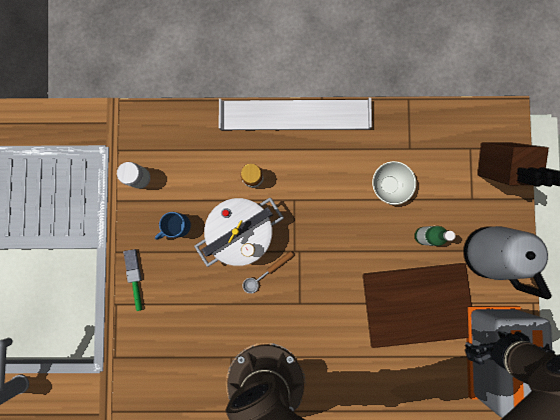

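View pics/scene0.png

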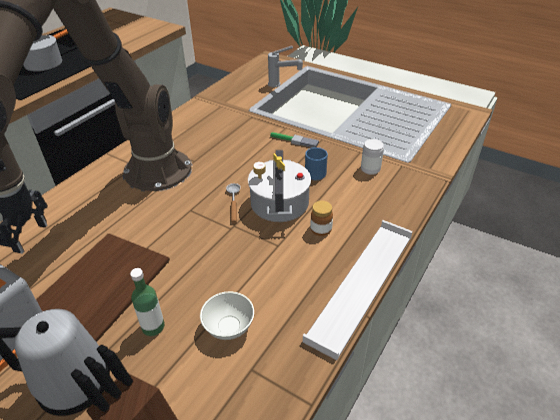

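The pot is at about px (237,231) in the top view, with the vent (red) at (226,213), the gauge at (248,250) and the strap running from upper right to lower left. Next I'll take a close look with the wrist camera.

```bash
cat >> h.py <<'E'
from scipy.spatial.transform import Rotation as Ro
def rot(): 
    q=ctrl.read_tcp_rot();return Ro.from_quat([q[1],q[2],q[3],q[0]]).as_matrix()
def down(a): # tool x at world angle a
    q=(Ro.from_euler('z',a)*Ro.from_euler('x',np.pi)).as_quat();return [q[3],q[0],q[1],q[2]]
def wristworld():
    T=np.eye(4);T[:3,:3]=rot();T[:3,3]=ctrl.read_position()
    c=capture('wrist');M=T@np.array(c['T_tool_cam'])
    R=M[:3,:3].T;c['rvec']=cv2.Rodrigues(R)[0];c['tvec']=-R@M[:3,3]
    return c,world(c)
E
python3 - <<'E'
from h import *
p=ctrl.read_position();ctrl.move_straight([p[0],p[1],400],vel=300)
set_gripper(0.0)
print(ctrl.read_clock())
ctrl.goto([430,50,400],down(0.56))
print(ctrl.read_clock(),ctrl.read_joint_pos())
c,W=wristworld();save(c,'w1.png');np.savez('w1.npz',W=W,**c)
print(np.array(c['T_tool_cam']).round(2))
h=cv2.cvtColor(c['pixels'],cv2.COLOR_RGB2HSV)
for nm,lo,hi in(('yellow',(22,130,120),(34,255,255)),('red',(0,150,80),(6,255,255))):
    m=cv2.inRange(h,lo,hi)>0;print(nm,m.sum(),np.nanmedian(W[m],0))
E
```

```text
1.575
4.0083 [ 0.54247107  0.08077543 -0.82224754  1.65954021  0.05966267  1.42742994
 -1.29923031]
[[   0.     -0.96   -0.29   74.42]
 [   1.      0.      0.     -0.2 ]
 [  -0.     -0.29    0.96 -142.38]
 [   0.      0.      0.      1.  ]]
yellow 1133 [650.62213663  58.48446068  95.85369551]
red 214 [547.83159598 116.81556072 122.84910131]
```

View pics/w1.png

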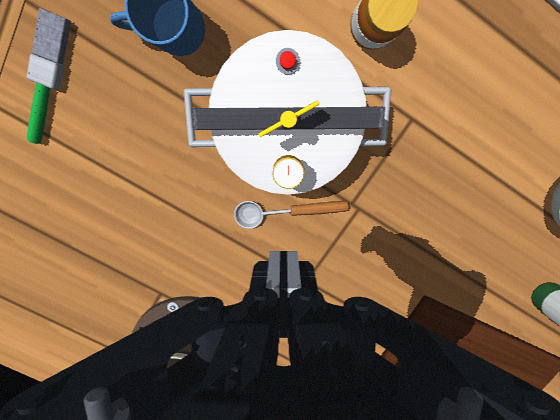

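The wrist view shows the hub at (289,120), the wing ends at (261,134) and (319,102), the vent at (288,60), the gauge at (289,171), and the strap horizontal.

```bash
python3 - <<'E'
import numpy as np,cv2
d=np.load('w1.npz');W=d['W'];h=cv2.cvtColor(d['pixels'],cv2.COLOR_RGB2HSV)
y=(cv2.inRange(h,(22,130,120),(34,255,255))>0)
v,u=np.mgrid[:420,:560]
y&=(abs(u-289)<45)&(abs(v-119)<28)
p=W[y];p=p[np.isfinite(p[:,0])];p=p[p[:,2]>165]
print(len(p),np.percentile(p,[5,50,95],axis=0).round(1))
r=cv2.minAreaRect(p[:,:2].astype(np.float32));print('rect',r)
q=p[p[:,2]>np.percentile(p[:,2],30)][:,:2];_,_,V=np.linalg.svd(q-q.mean(0));print('mean',q.mean(0),'ang',np.arctan2(V[0,1],V[0,0]))
red=(cv2.inRange(h,(0,150,80),(6,255,255))>0)&(v<90)
R=W[red];R=R[R[:,2]>118];c=cv2.minEnclosingCircle(R[:,:2].astype(np.float32));print('vent',c,np.median(R,0))
for n,z0,z1 in(('lid',106,115),('gauge',152,166),('strap',134,141)):
    m=(W[...,2]>z0)&(W[...,2]<z1)&(abs(u-288)<110)&(v<200)
    if n=='gauge': m&=(v>150)
    P=W[m];hull=cv2.convexHull(P[:,:2].astype(np.float32))
    print(n,m.sum(),cv2.minEnclosingCircle(hull),np.median(P,0).round(1))
    if n=='strap': print(cv2.minAreaRect(hull))
E
```

```text
449 [[464.   65.2 182.5]
 [491.   80.2 185.1]
 [517.5  95.8 189. ]]
rect ((490.63031005859375, 80.43804168701172), (16.717185974121094, 71.34686279296875), 70.61981964111328)
mean [491.81779193  79.77171232] ang 2.621179807235397
vent ((547.8571166992188, 116.667724609375), 9.434718132019043) [547.85798209 116.75485609 122.85578577]
lid 14959 ((490.9129943847656, 79.9333724975586), 103.64969635009766) [502.4  87.5 109.5]
gauge 828 ((436.9147033691406, 45.947731018066406), 19.848119735717773) [437.9  46.4 160.6]
strap 3730 ((492.58685302734375, 81.16636657714844), 118.35380554199219) [490.8  83.  137.7]
((472.9335632324219, 69.0443115234375), (68.0034408569336, 236.20504760742188), 32.020111083984375)
```

Pot axis is at (491, 80.3) with yaw 0.5675, and the screw is at about 4.23. With the tip at z=168 the finger clears the gauge top (160) and still overlaps the wings. I can therefore sweep it round a circle at fixed orientation, watching the force.

```bash
cat >> h.py <<'E'
A=np.array([491.,80.3]);PHI=0.5675;Q=down(PHI)
def at(th,z=168,R=30): return [A[0]+R*np.cos(th),A[1]+R*np.sin(th),z]
def sweep(th,end,step,lim,F0,vel=60,log=1):
    k=0
    while th>end:
        th-=step;ctrl.move_straight(at(th),vel=vel)
        f=np.array(ctrl.read_contact_force())-F0;k+=1
        if k%log==0: print(round(th,2),f.round(1),round(ctrl.read_clock(),2))
        if np.linalg.norm(f)>lim: print('LIMIT',th,f);break
    return th
E
python3 - <<'E'
from h import *
ctrl.goto(at(0.75,230),Q)
ctrl.move_straight(at(0.75,195),vel=80)
F0=np.array(ctrl.read_contact_force());np.save('F0.npy',F0);print(F0,ctrl.read_clock())
ctrl.move_straight(at(0.75),vel=40)
print(np.array(ctrl.read_contact_force())-F0,ctrl.read_position())
th=sweep(0.75,-1.2,0.15,9,F0)
c,W=wristworld();save(c,'w2.png');print(th)
E
```

```text
[ 0.07964606  1.04413228 -0.16457009] 5.4417
[-0.96423816 -1.32184988 -0.51818583] [513.03122368 100.85634555 168.10424079]
0.6 [ 0.  -1.1 -0.6] 6.52
0.45 [-1.3 -1.9 -0.2] 6.77
0.3 [-0.6 -1.2  0.1] 7.02
0.15 [-0.5 -0.5  0.6] 7.27
-0.0 [-0.7 -2.   1.9] 7.52
-0.15 [ 0.3 -1.1  0.3] 7.77
-0.3 [ 0.2 -1.3  0.4] 8.02
-0.45 [-0.2 -0.6  0.8] 8.27
-0.6 [-0.2 -1.2 -0.1] 8.52
-0.75 [ 0.3 -1.4  0.3] 8.77
-0.9 [ 0.8 -0.3  0.8] 9.02
-1.05 [ 0.5 -1.1  1.5] 9.27
-1.2 [ 1.4 -0.9  0.2] 9.52
-1.2
```

View pics/w2.png

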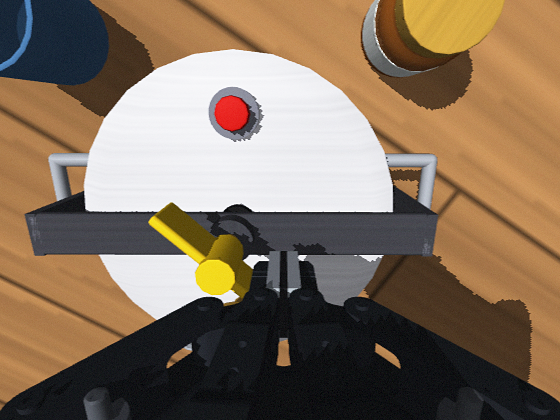

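The wing has turned to a new angle (far end at (160,215), hub at (215,275)), and the finger is behind the near wing. Forces are about 1–2 N, so I'll carry on.

```bash
python3 - <<'E'
from h import *
F0=np.load('F0.npy')
th=sweep(-1.2,-6.2,0.15,8,F0,log=4)
if th<-6.1: th=sweep(th,-7.0,0.04,7,F0,vel=25,log=3)
print(th,ctrl.read_clock(),ctrl.read_position())
c,W=wristworld();save(c,'w3.png')
E
```

```text
-1.8 [ 0.9 -0.9  0.7] 10.57
-2.4 [ 0.2 -0.9  1. ] 11.57
-3.0 [-0.4 -1.3 -0. ] 12.57
-3.6 [-0.  -0.9 -0.2] 13.57
-4.2 [-1.  -1.3  0.1] 14.57
-4.8 [-0.  -0.7  0.1] 15.57
-5.4 [-0.3 -0.7  0.5] 16.57
-6.0 [ 0.5 -0.2  0.1] 17.57
-6.42 [-0.3  0.9  0.2] 18.82
-6.54 [-0.2  1.2  0.5] 19.57
-6.66 [0.8 1.1 0.3] 20.32
-6.78 [-0.4  0.5  0.4] 21.07
-6.9 [ 3.   3.4 -2. ] 21.82
LIMIT -6.940000000000005 [ 5.26617603  6.27339016 -4.97658102]
-6.940000000000005 22.0667 [515.84925405  63.74222517 168.31169359]
```

View pics/w3.png

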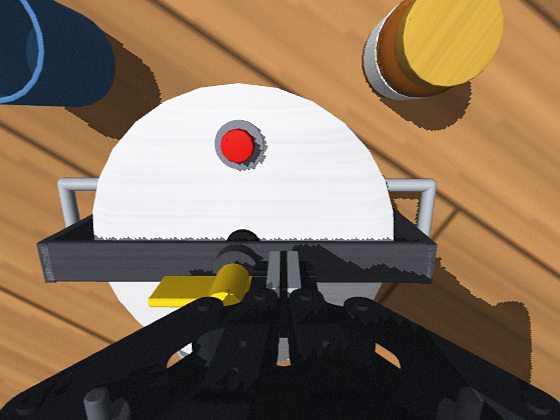

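The visible wing (150–250, 285) now lies along the strap and the force shows the stop. I'll back off, rise, check from above and re-locate the vent.

```bash
python3 - <<'E'
from h import *
ctrl.move_straight(at(-6.3),vel=40);ctrl.move_straight(at(-6.3,230),vel=100)
ctrl.goto([430,50,400],Q)
c,W=wristworld();save(c,'w4.png')
h=cv2.cvtColor(c['pixels'],cv2.COLOR_RGB2HSV);v,u=np.mgrid[:420,:560]
y=(cv2.inRange(h,(22,130,120),(34,255,255))>0)&(np.hypot(W[...,0]-491,W[...,1]-80)<60)&(W[...,2]>165)
q=W[y][:,:2];_,_,V=np.linalg.svd(q-q.mean(0));print('wing',q.mean(0),np.median(W[y][:,2]),'ang',np.arctan2(V[0,1],V[0,0]),'target',PHI+np.pi/2)
R=W[(cv2.inRange(h,(0,150,80),(6,255,255))>0)&(v<90)];R=R[R[:,2]>112]
print('vent',cv2.minEnclosingCircle(R[:,:2].astype(np.float32)),np.median(R,0))
m=(W[...,2]>152)&(W[...,2]<166)&(abs(u-288)<110)&(v<200)&(v>150)
print('gauge',cv2.minEnclosingCircle(W[m][:,:2].astype(np.float32)),ctrl.read_clock())
E
```

```text
wing [490.58610618  80.96076398] 180.7845120092694 ang 2.1327936633828184 target 2.1382963267948965
vent ((547.7490234375, 116.86600494384766), 9.4833984375) [547.85802811 116.87074554 122.94053326]
gauge ((437.0438232421875, 45.93226623535156), 19.858713150024414) 24.3583
```

View pics/w4.png

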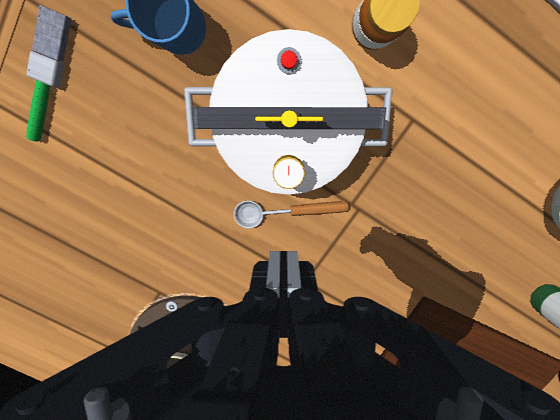

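The wings lie along the strap (255–323, 119), the screw is within 0.01 rad of its stop, and the pot has not moved. Next I'll press the vent.

```bash
python3 - <<'E'
from h import *
x,y=548.2,116.8
ctrl.goto([x,y,210],Q);ctrl.move_straight([x,y,132],vel=80)
F0=np.array(ctrl.read_contact_force());z=127
while z>114:
    z-=1;ctrl.move_straight([x,y,z],vel=20)
    f=np.array(ctrl.read_contact_force())-F0;print(z,f.round(1),ctrl.read_position()[2].round(1))
    if f[2]>12: break
ctrl.pause(0.3)
ctrl.move_straight([x,y,210],vel=80);ctrl.goto([430,50,400],Q)
c,W=wristworld();save(c,'w5.png')
h=cv2.cvtColor(c['pixels'],cv2.COLOR_RGB2HSV);v,u=np.mgrid[:420,:560]
R=W[(cv2.inRange(h,(0,150,80),(6,255,255))>0)&(v<90)]
print('vent',np.median(R,0),ctrl.read_clock())
y=(cv2.inRange(h,(22,130,120),(34,255,255))>0)&(np.hypot(W[...,0]-491,W[...,1]-80)<60)&(W[...,2]>165)
q=W[y][:,:2];_,_,V=np.linalg.svd(q-q.mean(0));print('wing',q.mean(0),np.arctan2(V[0,1],V[0,0]))
E
```

```text
126 [ 0.6 -0.4 -0.8] 125.9
125 [ 0.  -0.1 -0.4] 125.0
124 [-0.9  0.8 -0.8] 123.9
123 [-0.5  0.6  0.2] 123.0
122 [ 0.1  1.7 -0.2] 122.0
121 [-0.4  0.4  0.8] 120.9
120 [-0.3  0.3 -0.4] 119.9
119 [0.8 0.5 0.2] 118.9
118 [-0.3  1.   0.1] 117.9
117 [ 0.9 -0.4 -0.1] 116.9
116 [-1.2 -0.1  4.8] 116.2
115 [-4.  -2.2 14.6] 116.0
vent [547.94218693 116.84947754 115.62261636] 32.225
wing [490.79990698  80.44565434] 2.137925695279808
```

The vent top is now at 115.6 mm, down from 122.9, so it is fully pressed. The screw is still tight.

```bash
python3 -c "
from plant import job
print(job.close_job())"
```

```text
the job is handed in; nothing more can be done
None
```

The wing screw is tight against its stop and the vent cap is fully pressed; the pot hadn't moved measurably, and the job was handed in at about 32 s (verdict not shown).

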